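# Click the inspection camera into its station and set its focus

## Robot

A 6-joint arm with a two-finger parallel gripper is mounted at the origin on the work surface. World frame = base frame: x ahead of the robot, y to its left, z up, the work surface at z = 0. Lengths are in m, angles in rad, forces in N, time in s.
With the tool pointing down it reaches from about 0.375 to 0.9 m from the base axis. Payload 3.1 kg.
Tool frame: the origin (TCP) lies on the centre line of the jaws, within the pads' length; the fingertips stand 19 mm ahead of it and the grasp point (between the pads) is the TCP; z points along the fingers, y is the line along which they close (so a half turn about z gives the same grasp; the last joint's range is limited). The gripper opens to 85 mm and grips with 20 to 120 N. Pads are 22 mm wide; open, the fingers measure 114 mm over their backs; the gripper's body (76 mm by 85 mm) begins 54 mm behind the grasp point. The pads swing forward as they close: fully open they stand 13 mm farther back than shut.
Start: joints at [1.123, 0.527, 1.433, -0, 1.181, -0.178], TCP at [0.166, 0.603, 0.25] pointing down, gripper open.
Joint ranges: [-3.08, 3.08], [-0.75, 2.2], [0.22, 2.44], [-1.43, 4.57], [0, 2.65], [-2.85, 2.85]. Speed limits (rad/s): [2.79, 2.79, 3.14, 3.14, 3.14, 3.14].

## Interface

Orientations are given as a unit quaternion [x, y, z, w].
In Python, from station import manip, cams, sign_off gives the robot as it stands.
- The arm moves only by the tool carry_out, never from a script. Its argument "targets" is a list that holds one entry, the list of rows, each a list of 7 numbers: the shift along the tool's x, y, z in cm, then the turn, a rotation vector about the tool's x, y, z in degrees, then the finger opening in cm, from 0 to 8.54. A call has 1 to 12 rows; each row is the pose to reach, as a shift and turn from the pose commanded when the call began, along the tool's axes at that moment; what a row does not reach only later rows make up. A row lasts 1/12 s, in which the tool goes at most 41.7 mm and 7.16 degrees, less where a joint would pass 70% of its speed; a pose out of reach is approached as far as the arm can. A call with a gripper value outside its range is refused whole. The fingers move at their own pace and stop on an object; "force" is the grip in N (left out, the last holds). Time passes only in rows, so rows that repeat a pose let the fingers close. It gives the time, the measured TCP pose, the force, the opening and the grip force at its end, in the units of the state.
- manip.sense(): the state, without advancing time (a new reading comes with each control period).
- cams.snapshot(name): name is "scene" or "top" or "wrist"; returns the picture (420x560x3 uint8, red, green, blue); there is no depth.
- cams.camera_info(name): a dict with "K" (3x3 intrinsics, pixels), "k1" (the pictures are not rectified: a ray, as slopes to the right and down, at radius r is drawn at 1 + k1 r^2 times it, then the intrinsics apply), "T" (4x4, takes a point from camera to world coordinates). Camera axes: x right, y down, z forward; pixel columns grow to the right and rows downward; lengths in m; the calibration is good to about 2 mm. A picture is of the moment at which its call begins: read the wrist's pose just before it. camera_info takes no time and is no camera call; for the wrist camera it gives the pose at the moment of the call.
- sign_off(): hands the job in; it is judged then, once.
The state is a dict: "t": time; "q": joint angles; "qd": joint speeds; "tau": joint torques, N m; "tcp_pos": TCP position; "tool_rot": TCP orientation; "force": force on the tool from outside, world axes, zero at the start; "ft_torque": the same for the moment, N m; "finger_gap": opening from 0.0 (shut) to 1.0 (fully open); "gripper_force": force on a finger pad.
Only numpy, scipy, OpenCV 4.12 (cv2) and the standard library are available. Lean on these libraries where they do the work, as an engineer would, in place of code of your own. Each camera call takes 0.05 s, during which the arm holds its last target. There are 200 camera calls.

## Task

Slide the inspection camera along its rail, away from the end where it starts, over the lacquer panel until the spring pin clicks into its notch, not short of it and not beyond. Then, with the camera left latched there, turn the focus knob on top of it until its pointer lines up with the index block on the collar. Leave the panel and everything else on the bench where it is.

Things in the scene. Friction and masses are not known exactly. Their poses are not given: they have to be found in the camera images.
- jig: the fixed slide bed, 90 mm wide (x) and 340 mm long (y), two steel rails on a grey bed, rail tops 32 mm above the table, dark end blocks 44 mm high. Origin: centre of its underside. The carriage slides along the bed's own +y axis; the camera head overhangs on its -x side, over the panel.
- carriage (a joint): travel of the aluminium carriage along the bed's +y, m: 0 to 0.150 between hard end stops; it starts between 0 and 0.030. One notch, hidden in the rail, lies somewhere between 0.075 and 0.115 and is neither seen nor listed. The carriage runs with about 2 N of friction; the notch holds it against 11 to 15 N either way, it can be overrun, and pulls it to its centre from about 5 mm off.
- handle (a point): centre of the top of the upright steel handle post on the carriage: 18 mm along the slide, 30 mm across, standing 46 mm from the carriage plate (plate top 49 mm, post top 95 mm above the table). Axes as the bed's.
- pin (a joint): lift of the spring pin, m: about 0.005 while it rides on the rail strip, 0 when dropped home in the notch (in between when off the notch's centre). Its head is a 12 mm steel button on the carriage plate, 28 mm in +x and 30 mm in -y of the handle; 6 mm thick, so its top stands about 6 mm over the plate when home and 11 mm when riding.
- head_axis (a point): centre of the top of the round black focus knob, on the axis of the camera head, which stands 125 mm in the bed's -x from the handle. Knob 40 mm diameter, 40 mm tall (90 to 130 mm above the table). Under it a dark steel collar of 74 mm diameter, top 89 mm above the table.
- knob (a joint): angle of the focus knob, rad: grows counter-clockwise seen from above, stops at 0 and 4. Stiffness about 0.06 N m; it stays where it is left.
- pointer (a point): tip of the knob's pointer: a white rib 5 mm wide and 4 mm tall at the knob's foot that reaches to 26.5 mm from the axis (point at 27 mm). The point's x axis points outward.
- index (a point): index point, 27 mm from the axis, at the inner end of a bright block 18 mm long (28 to 46 mm from the axis), 5 mm wide, 4 mm tall, that lies radially on the collar and juts over its rim (top 93 mm above the table). The collar stays put; its setting differs per start, 1.7 to 2.7 rad counter-clockwise of the pointer's start. The pointer lines up when its tip is at this point.
- panel: black lacquer panel with eggshell inlay, 155 x 260 x 8 mm, lying loose under the camera head. Origin: centre of its underside. To be left in place.
- shell_a: brown half eggshell, 48 mm wide, 30 mm high, open upward, loose, beyond the rail. Origin: centre of its underside.
- shell_b: white half eggshell, 52 mm wide, 32 mm high, loose, beyond the rail. Origin: centre of its underside.
- knife: spatula knife, 170 mm long, lying on the table beyond the rail.
- cup: black cup, 84 mm wide, 105 mm high, empty, on a round concrete slab 25 mm thick, at the left. Origin: centre of its underside.
- basket: yellow slatted basket, 240 x 200 x 90 mm, at the right. Origin: centre of its underside.
- brush: brush, 160 mm long, lying on the table at the right, far back.
- jar: amber jar, 64 mm wide, 80 mm high, at the left, far back. Origin: centre of its underside.

How it is judged:
By the outcome, as a careful person would: the job done as asked, in the order asked, and still so for the second after the job is handed in, with the robot touching nothing.
It also fails if it takes over 58 s, if anything falls off the work surface, if the arm or the gripper's body presses on something with over 40 N, if the wrist force passes 120 N, or if a joint passes its speed limit or range.

## Working session

There is one attempt and no reset: what is moved stays moved. The work goes in short steps, Python scripts to look and compute and a tool call to move; the robot and the scene stay as the last step left them, time stands still between calls to the robot, and variables do not carry over. Pictures are saved under pics/ and viewed, at most 10 in all, crops included, and the job is handed in when it is done.

Besides the shell and the picture viewer there is one more tool, called after "Emit:" as a command line: name --argument value ..., lists and objects as JSON in quotes. carry_out: Moves the arm, as the interface text tells. Its arguments: {"type":"object","properties":{"targets":{"type":"array"},"force":{"type":"number"}},"required":["targets"]}

```bash
mkdir -p pics; python3 - <<'E'
from station import manip,cams
import cv2,numpy as np
s=manip.sense();print(s)
for n in("scene","top"):
    i=cams.camera_info(n);print(n,i)
    cv2.imwrite(f"pics/{n}0.png",cams.snapshot(n)[:,:,::-1])
E
```

```text
{'t': 0.0, 'q': array([ 1.12350321e+00,  5.28506985e-01,  1.43391218e+00,  5.03730748e-06,
        1.18139469e+00, -1.78488850e-01]), 'qd': array([-0.00106071, -0.00048166, -0.00078849, -0.00070545,  0.00188358,
        0.00177004]), 'tau': array([ 6.36313598e-04, -4.42352736e+01, -1.78027421e+01, -2.09238783e-04,
        8.36088555e-03,  2.29800882e-06]), 'tcp_pos': array([0.16565151, 0.60194275, 0.24930535]), 'tool_rot': array([ 1.33998727e-01,  9.90980882e-01, -1.05596348e-03, -3.44071180e-04]), 'force': array([-1.19601152,  0.15389941,  0.03314341]), 'ft_torque': array([ 0.03882144, -0.02333425,  0.05783108]), 'gripper_force': 0.0, 'finger_gap': 0.9985964500901993}
scene {'K': array([[462.07244645,   0.        , 277.10050324],
       [  0.        , 462.07244645, 208.26758309],
       [  0.        ,   0.        ,   1.        ]]), 'k1': -0.06809546835751601, 'T': array([[-0.49045076,  0.70013604, -0.51890999,  1.19469071],
       [ 0.87130379,  0.40554275, -0.27634177,  0.31687024],
       [ 0.01696335, -0.58766028, -0.80892994,  1.0640758 ],
       [ 0.        ,  0.        ,  0.        ,  1.        ]])}
top {'K': array([[406.74021071,   0.        , 281.50339688],
       [  0.        , 406.74021071, 210.25517372],
       [  0.        ,   0.        ,   1.        ]]), 'k1': -0.06613013130823503, 'T': array([[ 0.00875168, -0.99854263,  0.05325438,  0.53284471],
       [-0.99983147, -0.00787863,  0.0165819 , -0.02198663],
       [-0.01613816, -0.05339053, -0.99844329,  1.31223391],
       [ 0.        ,  0.        ,  0.        ,  1.        ]])}
```

View pics/top0.png

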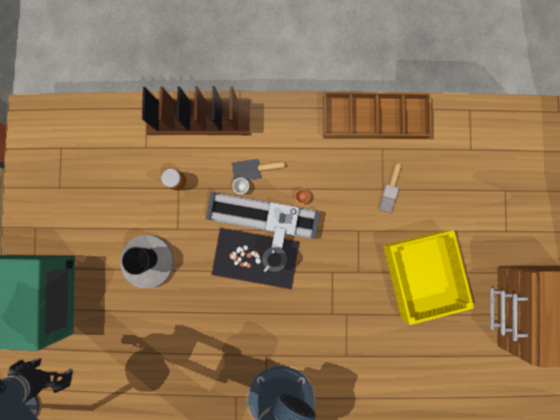

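View pics/scene0.png

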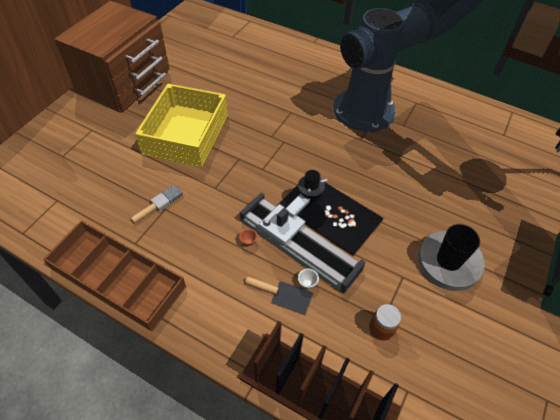

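The top view shows the bed running from about (208,205) to (320,222), with the carriage near its right end (285,215). The knob is at about (275,258), over the panel. The scene view agrees. I'll enlarge both.

```bash
cat > h.py <<'E'
import numpy as np,cv2
from station import manip,cams
from scipy.spatial.transform import Rotation as R
def ray(info,uv):
    K=info['K'];d=np.array([info['k1'],0,0,0,0.])
    # solve r*(1+k1 r^2)=rd
    p=(np.array(uv,float)-K[:2,2])/[K[0,0],K[1,1]];x=p.copy()
    for _ in range(20): x=p/(1+info['k1']*(x@x))
    T=info['T'];return T[:3,3],T[:3,:3]@np.r_[x,1]
def onz(info,uv,z):
    o,d=ray(info,uv);return o+d*(z-o[2])/d[2]
def proj(info,P):
    T=info['T'];c=T[:3,:3].T@(np.array(P)-T[:3,3]);x=c[:2]/c[2]
    x=x*(1+info['k1']*(x@x));return x*[info['K'][0,0],info['K'][1,1]]+info['K'][:2,2]
E
python3 - <<'E'
import cv2,numpy as np
a=cv2.imread('pics/top0.png')[180:300,200:330];b=cv2.imread('pics/scene0.png')[160:300,230:390]
cv2.imwrite('pics/top0c.png',cv2.resize(a,None,fx=6,fy=6,interpolation=cv2.INTER_CUBIC)[:600])
a=cv2.resize(a,None,fx=5,fy=5,interpolation=cv2.INTER_CUBIC);cv2.imwrite('pics/top0c.png',a)
b=cv2.resize(b,None,fx=4,fy=4,interpolation=cv2.INTER_CUBIC);cv2.imwrite('pics/scene0c.png',b)
E
```

```text
(no output)
```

View pics/top0c.png

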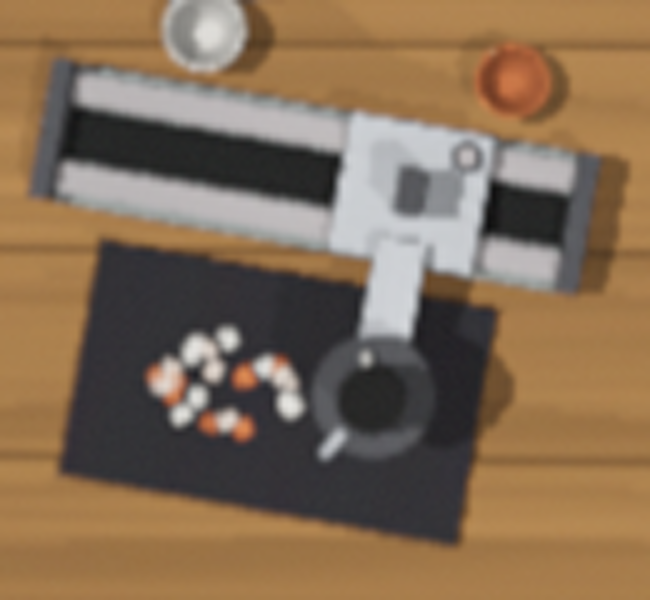

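View pics/scene0c.png

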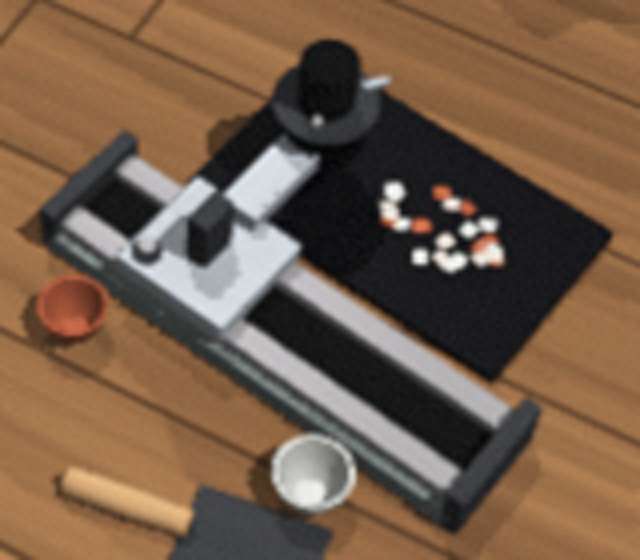

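Enlarged top view (5x, offset (200,180)):
- End-block outer corners: (57,60), (30,195), (600,155) and (578,293).
- Handle top (412,191), knob top about (370,396), pin (467,156).
- Pointer (366,358), index block from about (346,430) to (322,457).

```bash
python3 - <<'E'
from h import *
t=cams.camera_info('top');f=lambda u,v,z:onz(t,(200+(u-2)/5,180+(v-2)/5),z)
c=[f(*p,.044) for p in[(57,60),(30,195),(600,155),(578,293)]]
L=(c[0]+c[1])/2;Rr=(c[2]+c[3])/2;d=L-Rr;print('bed',(L+Rr)/2,np.linalg.norm(d),'dir deg',np.degrees(np.arctan2(d[1],d[0])))
y=d/np.linalg.norm(d);x=np.array([y[1],-y[0],0])
h=f(412,191,.095);print('handle',h,'along from centre',(h-(L+Rr)/2)@y,'pred axis',h-.125*x)
s=cams.camera_info('scene');g=lambda u,v,z:onz(s,(230+(u-1.5)/4,160+(v-1.5)/4),z)
print('handle scene',g(212,204,.095),'knob scene',g(330,54,.130))
k=f(370,396,.13);print('knob',k);a=h-.125*x
for n,p in(('ptr',f(366,358,.094)),('idx',f(332,444,.093)),('pin',f(467,156,.06))):
  r=p-(k+a)/2;print(n,p,np.hypot(*r[:2]),np.degrees(np.arctan2(r[1],r[0])))
m=manip.sense();Q=R.from_quat(m['tool_rot']);print(Q.as_matrix())
i=cams.camera_info('wrist');print(i['T'],i['K'])
print('x',x,'y',y)
E
```

```text
bed [0.58613987 0.05801669 0.044     ] 0.3471352581157251 dir deg 80.44287466927054
handle [ 0.5751572  -0.00345629  0.095     ] along from centre -0.062443233093223076 pred axis [0.45189213 0.01729756 0.095     ]
handle scene [0.57245548 0.00186729 0.095     ] knob scene [0.44856391 0.02166209 0.13      ]
knob [0.45492214 0.01930861 0.13      ]
ptr [0.47515155 0.02317174 0.094     ] 0.022282799211721067 12.620561791550287
idx [0.42367178 0.04303199 0.093     ] 0.03867441345854498 140.25197327182062
pin [ 0.59823372 -0.03664109  0.06      ] 0.15489868135352372 -20.77569932754262
[[-9.64084424e-01  2.65594540e-01 -8.73503909e-04]
 [ 2.65595737e-01  9.64082759e-01 -1.82698412e-03]
 [ 3.56893051e-04 -1.99336585e-03 -9.99997950e-01]]
[[ 0.26502188  0.92124978  0.28471432  0.0927553 ]
 [ 0.96424072 -0.25265311 -0.08003904  0.62332295]
 [-0.00180199  0.29574523 -0.95526515  0.37328309]
 [ 0.          0.          0.          1.        ]] [[299.97068644   0.         283.66370933]
 [  0.         299.97068644 209.51373985]
 [  0.           0.           1.        ]]
x [ 0.98612055 -0.16603088  0.        ] y [0.16603088 0.98612055 0.        ]
```

Emit:
carry_out --targets '[[[-27.7, -23.65, 0, 0, 0, -5.8, 8.5], [-27.7, -23.65, 0, 0, 0, -5.8, 8.5], [-27.7, -23.65, 0, 0, 0, -5.8, 8.5], [-27.7, -23.65, 0, 0, 0, -5.8, 8.5], [-27.7, -23.65, 0, 0, 0, -5.8, 8.5], [-27.7, -23.65, 0, 0, 0, -5.8, 8.5], [-27.7, -23.65, 0, 0, 0, -5.8, 8.5], [-27.7, -23.65, 0, 0, 0, -5.8, 8.5], [-27.7, -23.65, 0, 0, 0, -5.8, 8.5], [-27.7, -23.65, 0, 0, 0, -5.8, 8.5], [-27.7, -23.65, 0, 0, 0, -5.8, 8.5], [-27.7, -23.65, 0, 0, 0, -5.8, 8.5]]]'

```text
t: 1.1
tcp_pos: [0.3698, 0.301, 0.2501]
tool_rot: [0.084, 0.996, 0.0, -0.0]
force: [-0.1, 0.0, 0.3]
finger_gap: 0.993
gripper_force: 0.0
```

Emit:
carry_out --targets '[[[-25.1, -26.4, 0, 0, 0, 0, 8.5], [-25.1, -26.4, 0, 0, 0, 0, 8.5], [-25.1, -26.4, 0, 0, 0, 0, 8.5], [-25.1, -26.4, 0, 0, 0, 0, 8.5], [-25.1, -26.4, 0, 0, 0, 0, 8.5], [-25.1, -26.4, 0, 0, 0, 0, 8.5], [-25.1, -26.4, 0, 0, 0, 0, 8.5], [-25.1, -26.4, 0, 0, 0, 0, 8.5], [-25.1, -26.4, 0, 0, 0, 0, 8.5], [-25.1, -26.4, 0, 0, 0, 0, 8.5], [-25.1, -26.4, 0, 0, 0, 0, 8.5], [-25.1, -26.4, 0, 0, 0, 0, 8.5]]]'

```text
t: 2.1
tcp_pos: [0.5728, 0.0007, 0.2497]
tool_rot: [0.083, 0.997, 0.0, -0.001]
force: [-0.2, -0.1, 0.3]
finger_gap: 0.997
gripper_force: 0.0
```

```bash
python3 - <<'E'
from h import *
i=cams.camera_info('wrist');im=cams.snapshot('wrist');cv2.imwrite('pics/w1.png',im[:,:,::-1])
np.savez('w1.npz',**i);print(manip.sense()['tcp_pos'],i['T'][:3,3])
for P in([.575,-.0035,.095],[.5725,.0019,.095],[.4535,.0183,.130]):print(proj(i,P))
E
```

```text
[0.57250526 0.00095201 0.24985319] [0.49831185 0.01403706 0.37371476]
[278.5674431  202.40179037]
[283.66064937 199.04298766]
[279.09398726  54.2323695 ]
```

View pics/w1.png

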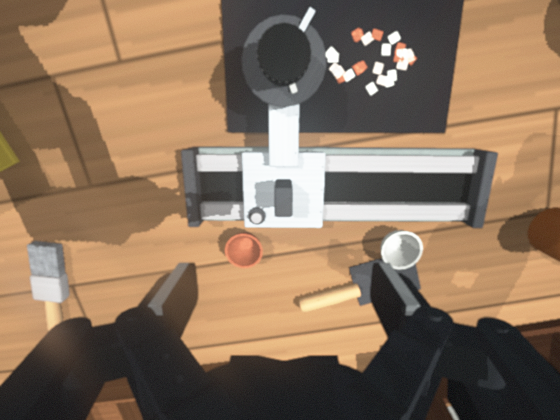

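The handle top is at about (284,200), knob top about (284,50), pin about (257,215), pointer (293,88) and index (307,20).

```bash
python3 - <<'E'
from h import *
i=dict(np.load('w1.npz'))
print('h',onz(i,(284,200),.095),'k',onz(i,(284,50),.13),'pin',onz(i,(257,214),.06))
l=onz(i,(182,150),.044);l2=onz(i,(190,226),.044);r=onz(i,(496,153),.044);r2=onz(i,(487,227),.044)
for p in(l,l2,r,r2):print(p)
d=(r+r2-l-l2)/2;print(np.linalg.norm(d),np.degrees(np.arctan2(d[1],d[0])))
a=onz(i,(191,198),.044)
im=cv2.imread('pics/w1.png');a=im[0:130,220:350];b=im[140:240,235:335]
cv2.imwrite('pics/w1c.png',np.hstack([cv2.resize(a,(500,500),interpolation=2),cv2.resize(b,(300,300),interpolation=2).copy() if 0 else cv2.copyMakeBorder(cv2.resize(b,(300,300),interpolation=2),0,200,0,0,0)]))
E
```

```text
h [0.57349455 0.00206535 0.095     ] k [0.45128772 0.02233732 0.13      ] pin [ 0.59377493 -0.03133261  0.06      ]
[ 0.51335639 -0.10028917  0.044     ]
[ 0.60022555 -0.11401393  0.044     ]
[0.57264071 0.23923919 0.044     ]
[0.65952148 0.23200394 0.044     ]
0.3478630924885481 80.1865403241942
```

View pics/w1c.png

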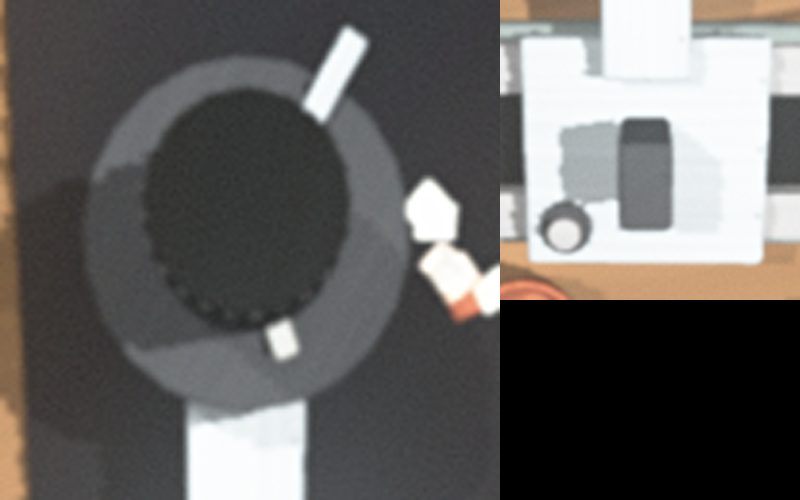

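The handle top refines to about (0.575, 0.0015), with the bed's +y at 80.3°. I'll descend over it with the jaws closing along the slide.

Emit:
carry_out --targets '[[[-0.25, 0.1, 4, 0, 0, 0, 8.5], [-0.25, 0.1, 8, 0, 0, 0, 8.5], [-0.25, 0.1, 12, 0, 0, 0, 8.5], [-0.25, 0.1, 15, 0, 0, 0, 8.5], [-0.25, 0.1, 17, 0, 0, 0, 8.5], [-0.25, 0.1, 17, 0, 0, 0, 8.5], [-0.25, 0.1, 17, 0, 0, 0, 8.5]]]'

```text
t: 2.73
tcp_pos: [0.575, 0.0012, 0.0798]
tool_rot: [0.083, 0.997, 0.0, -0.001]
force: [0.0, 0.6, 0.8]
finger_gap: 0.996
gripper_force: 0.0
```

Emit:
carry_out --targets '[[[0, 0, 0, 0, 0, 0, 1.5], [0, 0, 0, 0, 0, 0, 1.5], [0, 0, 0, 0, 0, 0, 1.5], [0, 0, 0, 0, 0, 0, 1.5], [0, 0, 0, 0, 0, 0, 1.5], [0, 0, 0, 0, 0, 0, 1.5], [0, 0, 0, 0, 0, 0, 1.5], [0, 0, 0, 0, 0, 0, 1.5], [0, 0, 0, 0, 0, 0, 1.5], [0, 0, 0, 0, 0, 0, 1.5]]]' --force 40

```text
t: 3.57
tcp_pos: [0.5767, -0.0007, 0.0812]
tool_rot: [0.084, 0.996, 0.0, 0.001]
force: [-0.8, 0.6, 4.6]
finger_gap: 0.203
gripper_force: 40.9
```

Emit:
carry_out --targets '[[[0, 0.3, 0, 0, 0, 0, 1.5], [0, 0.8, 0, 0, 0, 0, 1.5], [0, 1.3, 0, 0, 0, 0, 1.5], [0, 1.8, 0, 0, 0, 0, 1.5], [0, 2.3, 0, 0, 0, 0, 1.5], [0, 2.8, 0, 0, 0, 0, 1.5], [0, 3.3, 0, 0, 0, 0, 1.5], [0, 3.7, 0, 0, 0, 0, 1.5], [0, 4.0, 0, 0, 0, 0, 1.5], [0, 4.0, 0, 0, 0, 0, 1.5], [0, 4.0, 0, 0, 0, 0, 1.5], [0, 4.0, 0, 0, 0, 0, 1.5]]]'

```text
t: 4.57
tcp_pos: [0.5835, 0.0386, 0.0813]
tool_rot: [0.084, 0.996, -0.0, 0.001]
force: [-0.7, -0.3, 6.1]
finger_gap: 0.209
gripper_force: 40.9
```

```bash
python3 - <<'E'
from h import *
i=cams.camera_info('wrist');im=cams.snapshot('wrist');cv2.imwrite('pics/w2.png',im[:,:,::-1])
s=manip.sense();print(s['tcp_pos'],s['force'],s['ft_torque'])
E
```

```text
[0.58345535 0.03860869 0.08128083] [-0.05670107 -0.20843451  6.34767024] [ 0.02050401  0.11344348 -0.12970082]
```

View pics/w2.png

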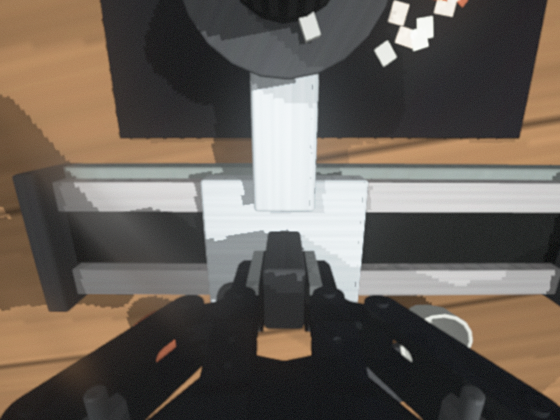

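Gripped, and the carriage follows the tool; the pin is hidden. Next come small steps, watching the force along the slide.

Emit:
carry_out --targets '[[[0, 0.2, 0, 0, 0, 0, 1.5], [0, 0.3, 0, 0, 0, 0, 1.5], [0, 0.3, 0, 0, 0, 0, 1.5], [0, 0.3, 0, 0, 0, 0, 1.5]]]'

```text
t: 4.95
tcp_pos: [0.5839, 0.0413, 0.0813]
tool_rot: [0.084, 0.996, -0.0, 0.001]
force: [-0.2, -2.1, 6.5]
finger_gap: 0.207
gripper_force: 41.0
```

Emit:
carry_out --targets '[[[0, 0.2, 0, 0, 0, 0, 1.5], [0, 0.3, 0, 0, 0, 0, 1.5], [0, 0.3, 0, 0, 0, 0, 1.5], [0, 0.3, 0, 0, 0, 0, 1.5]]]'

```text
t: 5.28
tcp_pos: [0.5844, 0.0443, 0.0813]
tool_rot: [0.084, 0.996, -0.0, 0.001]
force: [-0.8, -1.2, 6.3]
finger_gap: 0.208
gripper_force: 41.0
```

Emit:
carry_out --targets '[[[0, 0.2, 0, 0, 0, 0, 1.5], [0, 0.3, 0, 0, 0, 0, 1.5], [0, 0.3, 0, 0, 0, 0, 1.5], [0, 0.3, 0, 0, 0, 0, 1.5]]]'

```text
t: 5.62
tcp_pos: [0.5849, 0.047, 0.0813]
tool_rot: [0.084, 0.996, -0.0, 0.001]
force: [-0.9, -1.8, 5.2]
finger_gap: 0.205
gripper_force: 41.0
```

Emit:
carry_out --targets '[[[0, 0.2, 0, 0, 0, 0, 1.5], [0, 0.3, 0, 0, 0, 0, 1.5], [0, 0.3, 0, 0, 0, 0, 1.5], [0, 0.3, 0, 0, 0, 0, 1.5]]]'

```text
t: 5.95
tcp_pos: [0.5854, 0.0501, 0.0813]
tool_rot: [0.084, 0.996, -0.0, 0.001]
force: [-1.3, -0.8, 5.3]
finger_gap: 0.203
gripper_force: 40.9
```

Emit:
carry_out --targets '[[[0, 0.2, 0, 0, 0, 0, 1.5], [0, 0.3, 0, 0, 0, 0, 1.5], [0, 0.3, 0, 0, 0, 0, 1.5], [0, 0.3, 0, 0, 0, 0, 1.5]]]'

```text
t: 6.28
tcp_pos: [0.5859, 0.0531, 0.0812]
tool_rot: [0.084, 0.996, -0.0, 0.001]
force: [-0.6, -1.0, 5.6]
finger_gap: 0.207
gripper_force: 40.9
```

Emit:
carry_out --targets '[[[0, 0.2, 0, 0, 0, 0, 1.5], [0, 0.3, 0, 0, 0, 0, 1.5], [0, 0.3, 0, 0, 0, 0, 1.5], [0, 0.3, 0, 0, 0, 0, 1.5]]]'

```text
t: 6.62
tcp_pos: [0.5864, 0.0561, 0.0813]
tool_rot: [0.084, 0.996, -0.0, 0.001]
force: [-0.6, -1.1, 5.4]
finger_gap: 0.203
gripper_force: 40.9
```

Emit:
carry_out --targets '[[[0, 0.2, 0, 0, 0, 0, 1.5], [0, 0.3, 0, 0, 0, 0, 1.5], [0, 0.3, 0, 0, 0, 0, 1.5], [0, 0.3, 0, 0, 0, 0, 1.5]]]'

```text
t: 6.95
tcp_pos: [0.5869, 0.059, 0.0813]
tool_rot: [0.084, 0.996, -0.0, 0.001]
force: [-1.2, -1.6, 6.4]
finger_gap: 0.202
gripper_force: 40.9
```

Emit:
carry_out --targets '[[[0, 0.2, 0, 0, 0, 0, 1.5], [0, 0.3, 0, 0, 0, 0, 1.5], [0, 0.3, 0, 0, 0, 0, 1.5], [0, 0.3, 0, 0, 0, 0, 1.5]]]'

```text
t: 7.28
tcp_pos: [0.5875, 0.0619, 0.0813]
tool_rot: [0.084, 0.996, -0.0, 0.001]
force: [-1.9, -1.1, 5.0]
finger_gap: 0.203
gripper_force: 40.9
```

Emit:
carry_out --targets '[[[0, 0.2, 0, 0, 0, 0, 1.5], [0, 0.3, 0, 0, 0, 0, 1.5], [0, 0.3, 0, 0, 0, 0, 1.5], [0, 0.3, 0, 0, 0, 0, 1.5]]]'

```text
t: 7.62
tcp_pos: [0.588, 0.0648, 0.0813]
tool_rot: [0.084, 0.996, -0.0, 0.001]
force: [-2.0, -1.9, 5.4]
finger_gap: 0.205
gripper_force: 40.9
```

Emit:
carry_out --targets '[[[0, 0.2, 0, 0, 0, 0, 1.5], [0, 0.3, 0, 0, 0, 0, 1.5], [0, 0.3, 0, 0, 0, 0, 1.5], [0, 0.3, 0, 0, 0, 0, 1.5]]]'

```text
t: 7.95
tcp_pos: [0.5885, 0.0679, 0.0813]
tool_rot: [0.084, 0.996, -0.0, 0.001]
force: [-1.0, -0.6, 5.5]
finger_gap: 0.202
gripper_force: 40.9
```

Emit:
carry_out --targets '[[[0, 0.2, 0, 0, 0, 0, 1.5], [0, 0.3, 0, 0, 0, 0, 1.5], [0, 0.3, 0, 0, 0, 0, 1.5], [0, 0.3, 0, 0, 0, 0, 1.5]]]'

```text
t: 8.28
tcp_pos: [0.589, 0.0707, 0.0813]
tool_rot: [0.084, 0.996, -0.0, 0.001]
force: [-1.4, -2.4, 5.4]
finger_gap: 0.205
gripper_force: 40.9
```

Emit:
carry_out --targets '[[[0, 0.2, 0, 0, 0, 0, 1.5], [0, 0.3, 0, 0, 0, 0, 1.5], [0, 0.3, 0, 0, 0, 0, 1.5], [0, 0.3, 0, 0, 0, 0, 1.5]]]'

```text
t: 8.62
tcp_pos: [0.5895, 0.0737, 0.0813]
tool_rot: [0.084, 0.996, -0.0, 0.001]
force: [-1.2, -1.9, 5.4]
finger_gap: 0.204
gripper_force: 40.9
```

Emit:
carry_out --targets '[[[0, 0.2, 0, 0, 0, 0, 1.5], [0, 0.3, 0, 0, 0, 0, 1.5], [0, 0.3, 0, 0, 0, 0, 1.5], [0, 0.3, 0, 0, 0, 0, 1.5]]]'

```text
t: 8.95
tcp_pos: [0.59, 0.0766, 0.0813]
tool_rot: [0.084, 0.996, -0.0, 0.001]
force: [-0.9, -2.8, 5.7]
finger_gap: 0.203
gripper_force: 40.9
```

Emit:
carry_out --targets '[[[0, 0.2, 0, 0, 0, 0, 1.5], [0, 0.3, 0, 0, 0, 0, 1.5], [0, 0.3, 0, 0, 0, 0, 1.5], [0, 0.3, 0, 0, 0, 0, 1.5]]]'

```text
t: 9.28
tcp_pos: [0.5905, 0.0797, 0.0813]
tool_rot: [0.084, 0.996, -0.0, 0.001]
force: [-1.2, -1.7, 5.3]
finger_gap: 0.204
gripper_force: 40.9
```

Emit:
carry_out --targets '[[[0, 0.2, 0, 0, 0, 0, 1.5], [0, 0.3, 0, 0, 0, 0, 1.5], [0, 0.3, 0, 0, 0, 0, 1.5], [0, 0.3, 0, 0, 0, 0, 1.5]]]'

```text
t: 9.62
tcp_pos: [0.591, 0.0828, 0.0813]
tool_rot: [0.084, 0.996, -0.0, 0.001]
force: [-0.2, -0.4, 5.5]
finger_gap: 0.204
gripper_force: 40.9
```

Emit:
carry_out --targets '[[[0, 0.2, 0, 0, 0, 0, 1.5], [0, 0.3, 0, 0, 0, 0, 1.5], [0, 0.3, 0, 0, 0, 0, 1.5], [0, 0.3, 0, 0, 0, 0, 1.5]]]'

```text
t: 9.95
tcp_pos: [0.5916, 0.0857, 0.0813]
tool_rot: [0.084, 0.996, -0.0, 0.001]
force: [-0.0, -0.8, 5.4]
finger_gap: 0.206
gripper_force: 41.0
```

Emit:
carry_out --targets '[[[0, 0.2, 0, 0, 0, 0, 1.5], [0, 0.3, 0, 0, 0, 0, 1.5], [0, 0.3, 0, 0, 0, 0, 1.5], [0, 0.3, 0, 0, 0, 0, 1.5]]]'

```text
t: 10.28
tcp_pos: [0.5925, 0.0909, 0.0813]
tool_rot: [0.084, 0.996, 0.002, 0.001]
force: [0.9, 7.2, 5.6]
finger_gap: 0.206
gripper_force: 40.7
```

Emit:
carry_out --targets '[[[0, 0.2, 0, 0, 0, 0, 1.5], [0, 0.3, 0, 0, 0, 0, 1.5], [0, 0.3, 0, 0, 0, 0, 1.5], [0, 0.3, 0, 0, 0, 0, 1.5]]]'

```text
t: 10.62
tcp_pos: [0.5928, 0.0927, 0.0813]
tool_rot: [0.084, 0.996, 0.001, 0.001]
force: [0.7, 2.6, 6.4]
finger_gap: 0.206
gripper_force: 40.9
```

The notch is pulling the carriage in: +7.2 N, then +2.6 N. I'll go a little further to its centre, then release.

Emit:
carry_out --targets '[[[0, 0.1, 0, 0, 0, 0, 1.5], [0, 0.15, 0, 0, 0, 0, 1.5], [0, 0.15, 0, 0, 0, 0, 1.5], [0, 0.15, 0, 0, 0, 0, 1.5]]]'

```text
t: 10.95
tcp_pos: [0.5928, 0.0929, 0.0813]
tool_rot: [0.084, 0.996, -0.0, 0.001]
force: [0.3, -1.9, 6.3]
finger_gap: 0.204
gripper_force: 41.0
```

Emit:
carry_out --targets '[[[0, 0, 0, 0, 0, 0, 8.5], [0, 0, 0, 0, 0, 0, 8.5], [0, 0, 0, 0, 0, 0, 8.5], [0, 0, 0, 0, 0, 0, 8.5], [0, 0, 0, 0, 0, 0, 8.5], [0, 0, -3, 0, 0, 0, 8.5], [0, 0, -7, 0, 0, 0, 8.5], [0, 0, -11, 0, 0, 0, 8.5], [0, 0, -15, 0, 0, 0, 8.5], [0, 0, -17, 0, 0, 0, 8.5], [0, 0, -17, 0, 0, 0, 8.5], [0, 0, -17, 0, 0, 0, 8.5]]]'

```text
t: 11.95
tcp_pos: [0.5927, 0.0936, 0.2517]
tool_rot: [0.084, 0.996, 0.0, 0.002]
force: [-0.2, 0.2, -1.2]
finger_gap: 0.992
gripper_force: 0.0
```

```bash
python3 - <<'E'
from h import *
i=cams.camera_info('wrist');im=cams.snapshot('wrist')[:,:,::-1];cv2.imwrite('pics/w3.png',im)
np.savez('w3.npz',**i);print(manip.sense()['tcp_pos'])
a=im[0:130,220:350];b=im[140:240,235:335]
o=np.hstack([cv2.resize(a,(500,500),interpolation=2),cv2.copyMakeBorder(cv2.resize(b,(300,300),interpolation=2),0,200,0,0,0)])
cv2.imwrite('pics/w3c.png',o)
E
```

```text
[0.59155175 0.09360406 0.24989581]
```

View pics/w3c.png

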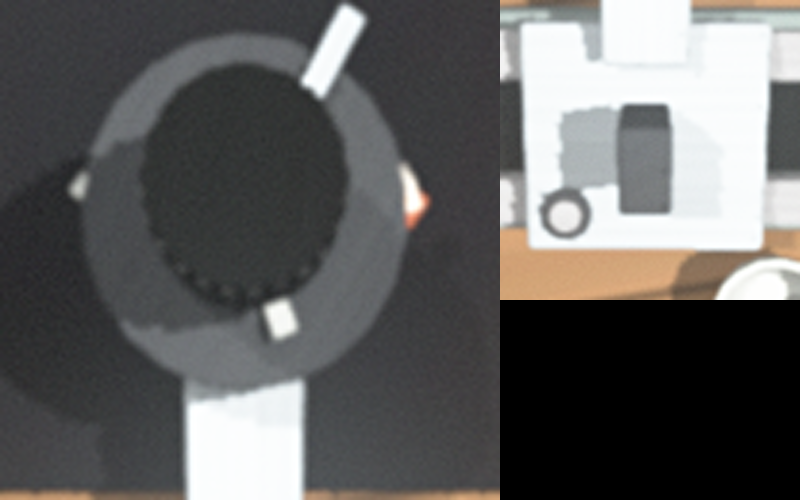

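The pin head now sits flat on the plate, so the pin is home. In crop pixels (÷3.846, +220): knob top about (246,166), index from (314,87) to (352,12), pointer tip (286,337) with its root (276,306).

```bash
python3 - <<'E'
from h import *
i=dict(np.load('w3.npz'));f=lambda u,v,z:onz(i,(220+u/3.846-.4,v/3.846-.4),z)
h=onz(i,(283.3,196.7),.095);k=f(246,166,.13);print('h',h,'k',k)
yaw=np.radians(80.3);y=np.array([np.cos(yaw),np.sin(yaw),0]);x=np.array([y[1],-y[0],0]);a=h-.125*x;print('axis from handle',a)
# collar circle at z=.089 : left,right,bottom-ish edges
pts=[f(*p,.089) for p in[(85,205),(407,215),(240,33),(130,335),(355,330),(330,75) ]]
A=np.array([[2*p[0],2*p[1],1] for p in pts]);b=[p[0]**2+p[1]**2 for p in pts];s=np.linalg.lstsq(A,b,rcond=None)[0];print('collar',s[:2],np.sqrt(s[2]+s[0]**2+s[1]**2))
ii,io=f(314,87,.093),f(352,12,.093);pi,po=f(276,306,.094),f(286,337,.094)
d=io-ii;e=po-pi;print('idx dir',np.degrees(np.arctan2(d[1],d[0])),np.linalg.norm(d),'ptr dir',np.degrees(np.arctan2(e[1],e[0])),np.linalg.norm(e))
for c in(k,a,np.r_[s[:2],0]):
  for p in(ii,io,po):
    r=p-c;print(round(np.hypot(r[0],r[1])*1e3,1),round(np.degrees(np.arctan2(r[1],r[0])),1),end=' | ')
  print()
m=manip.sense();print(m['q'],m['tcp_pos'],R.from_quat(m['tool_rot']).as_matrix()[:2,:2])
E
```

```text
h [0.59138533 0.09461428 0.095     ] k [0.4667826  0.11585645 0.13      ]
axis from handle [0.46817239 0.11567546 0.095     ]
collar [0.46849719 0.1148688 ] 0.03582149925152764
idx dir 141.61156497470049 0.0163412879052131 ptr dir 9.926214302197845 0.00695874136862654
27.6 138.1 | 43.9 139.4 | 29.1 8.7 | 
28.7 139.7 | 45.1 140.4 | 27.7 9.5 | 
29.5 138.9 | 45.8 139.9 | 27.5 11.3 | 
[-2.94723024e-02  4.92932465e-01  1.50011292e+00 -1.86175574e-05
  1.14944338e+00 -1.43276337e+00] [0.59155175 0.09360406 0.24989581] [[-0.98600464  0.16671547]
 [ 0.16671553  0.98600504]]
```

Index ≈140.2°, pointer ≈9.8°, so the turn is about +130.4°. The knob axis is near (0.468, 0.1153). I'll swing the wrist −180° first, so one grasp covers the whole turn and starts with the jaws along the slide.

Emit:
carry_out --targets '[[[3, 0, 0, 0, 0, 6, 8.5], [6, 0, 0, 0, 0, 12, 8.5], [9, 0.1, 0, 0, 0, 18, 8.5], [12, 0.1, 0, 0, 0, 24, 8.5], [12.5, 0.1, 0, 0, 0, 30, 8.5], [12.5, 0.1, 0, 0, 0, 36, 8.5], [12.5, 0.1, 0, 0, 0, 42, 8.5], [12.5, 0.1, 0, 0, 0, 48, 8.5], [12.5, 0.1, 0, 0, 0, 54, 8.5], [12.5, 0.1, 0, 0, 0, 60, 8.5]]]'

```text
t: 12.83
tcp_pos: [0.4675, 0.1154, 0.248]
tool_rot: [0.573, 0.82, -0.002, -0.002]
force: [-0.3, 0.3, -0.4]
finger_gap: 0.994
gripper_force: 0.0
```

Emit:
carry_out --targets '[[[0, 0, 0, 0, 0, 6, 8.5], [0, 0, 0, 0, 0, 12, 8.5], [0, 0, 0, 0, 0, 18, 8.5], [0, 0, 0, 0, 0, 24, 8.5], [0, 0, 0, 0, 0, 30, 8.5], [0, 0, 0, 0, 0, 36, 8.5], [0, 0, 0, 0, 0, 42, 8.5], [0, 0, 0, 0, 0, 48, 8.5], [0, 0, 0, 0, 0, 54, 8.5], [0, 0, 0, 0, 0, 60, 8.5]]]'

```text
t: 13.67
tcp_pos: [0.4675, 0.1153, 0.248]
tool_rot: [0.906, 0.423, -0.003, -0.001]
force: [0.1, 0.3, -0.4]
finger_gap: 0.993
gripper_force: 0.0
```

Emit:
carry_out --targets '[[[0, 0, 0, 0, 0, 6, 8.5], [0, 0, 0, 0, 0, 12, 8.5], [0, 0, 0, 0, 0, 18, 8.5], [0, 0, 0, 0, 0, 24, 8.5], [0, 0, 0, 0, 0, 30, 8.5], [0, 0, 0, 0, 0, 36, 8.5], [0, 0, 0, 0, 0, 42, 8.5], [0, 0, 0, 0, 0, 48, 8.5], [0, 0, 0, 0, 0, 54, 8.5], [0, 0, 0, 0, 0, 60, 8.5], [0, 0, 0, 0, 0, 60, 8.5]]]'

```text
t: 14.58
tcp_pos: [0.4676, 0.1153, 0.2481]
tool_rot: [0.996, -0.085, -0.003, 0.0]
force: [-0.3, 0.8, -0.1]
finger_gap: 0.996
gripper_force: 0.0
```

```bash
python3 - <<'E'
from h import *
i=cams.camera_info('wrist');im=cams.snapshot('wrist')[:,:,::-1];cv2.imwrite('pics/w4.png',im)
np.savez('w4.npz',**i);m=manip.sense();print(m['tcp_pos'],m['q'],R.from_quat(m['tool_rot']).as_matrix()[:2,:2])
p=proj(i,[.468,.1153,.09]);print(p)
u,v=np.int32(p)-65;a=im[v:v+130,u:u+130];print(u,v)
cv2.imwrite('pics/w4c.png',cv2.resize(a,(600,600),interpolation=2))
E
```

```text
[0.46782984 0.11534613 0.24839492] [ 9.28658780e-03  3.40348343e-01  1.78179732e+00 -1.40339258e-05
  1.02409285e+00  1.74554922e+00] [[ 0.98633224 -0.16470316]
 [-0.16470519 -0.98634284]]
[284.47682104 196.41315178]
219 131
```

View pics/w4c.png

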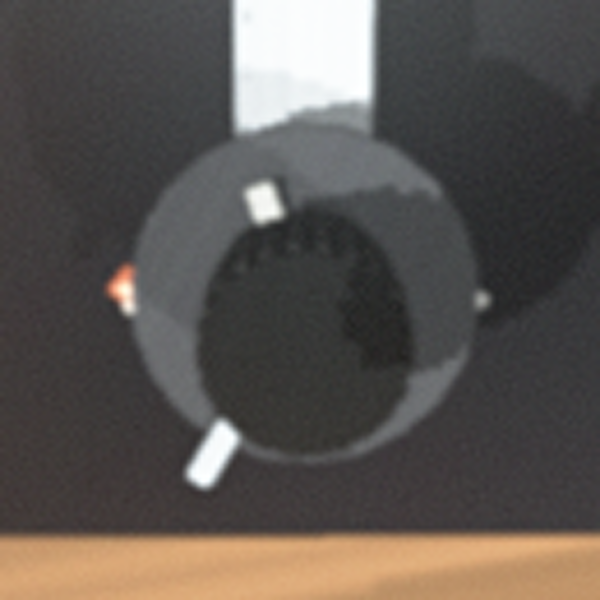

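In this crop (÷4.615, offset (219,131)): collar centre (305,294), knob top about (304,352), pointer tip (259,187), index from (226,427) to (199,485).

```bash
python3 - <<'E'
from h import *
i=dict(np.load('w4.npz'));f=lambda u,v,z:onz(i,(219+u/4.615-.4,131+v/4.615-.4),z)
k=f(304,352,.13);c=f(305,294,.089);print(k,c)
pts=[f(*p,.089) for p in[(132,293),(478,293),(305,463),(180,190),(430,188)]]
A=np.array([[2*p[0],2*p[1],1] for p in pts]);b=[p[0]**2+p[1]**2 for p in pts];s=np.linalg.lstsq(A,b,rcond=None)[0];print('collar',s[:2],np.sqrt(s[2]+s[0]**2+s[1]**2))
ii,io=f(226,427,.093),f(199,485,.093);pr,po=f(273,218,.094),f(259,187,.094)
for q in(k,c,np.r_[s[:2],0],np.array([.468,.1153,0])):
  for p in(ii,io,po):
    r=p-q;print(round(np.hypot(r[0],r[1])*1e3,1),round(np.degrees(np.arctan2(r[1],r[0])),1),end=' | ')
  print()
for d in(io-ii,po-pr):print(np.degrees(np.arctan2(d[1],d[0])))
E
```

```text
[0.46963629 0.11516341 0.13      ] [0.46979055 0.11478388 0.089     ]
collar [0.46732331 0.11514346] 0.036074691712582076
32.6 139.9 | 47.3 141.7 | 25.5 11.0 | 
33.0 139.5 | 47.7 141.5 | 25.4 11.9 | 
30.9 137.1 | 45.5 139.9 | 27.8 10.1 | 
31.3 138.1 | 45.9 140.6 | 27.1 10.0 | 
145.9190591333715
14.023708730989073
```

Both views give an axis of about (0.468, 0.1152) and a turn of about +130°. I'll descend to z ≈ 0.119, keeping the tips above the pointer and index, and grip.

Emit:
carry_out --targets '[[[0, 0, 4, 0, 0, 0, 8.5], [0, 0, 8, 0, 0, 0, 8.5], [0, 0, 11, 0, 0, 0, 8.5], [0, 0, 12.8, 0, 0, 0, 8.5], [0, 0, 12.8, 0, 0, 0, 8.5], [0, 0, 12.8, 0, 0, 0, 8.5], [0, 0, 12.8, 0, 0, 0, 8.5]]]'

```text
t: 15.22
tcp_pos: [0.4696, 0.1154, 0.1227]
tool_rot: [0.997, -0.083, 0.0, -0.0]
force: [0.6, 1.3, -0.3]
finger_gap: 0.993
gripper_force: 0.0
```

Emit:
carry_out --targets '[[[0, 0, 0, 0, 0, 0, 3.5], [0, 0, 0, 0, 0, 0, 3.5], [0, 0, 0, 0, 0, 0, 3.5], [0, 0, 0, 0, 0, 0, 3.5], [0, 0, 0, 0, 0, 0, 3.5], [0, 0, 0, 0, 0, 0, 3.5], [0, 0, 0, 0, 0, 0, 3.5], [0, 0, 0, 0, 0, 0, 3.5]]]' --force 25

```text
t: 15.88
tcp_pos: [0.4695, 0.1145, 0.1234]
tool_rot: [0.997, -0.083, 0.001, 0.001]
force: [-1.8, -4.6, 5.9]
finger_gap: 0.456
gripper_force: 25.5
```

Emit:
carry_out --targets '[[[0, 0.05, 0, 0, 0, -3, 3.5], [0, 0.05, 0, 0, 0, -8, 3.5], [0, 0.05, 0, 0, 0, -13, 3.5], [0, 0.05, 0, 0, 0, -18, 3.5], [0, 0.05, 0, 0, 0, -23, 3.5], [0, 0.05, 0, 0, 0, -28, 3.5], [0, 0.05, 0, 0, 0, -32, 3.5], [0, 0.05, 0, 0, 0, -35, 3.5], [0, 0.05, 0, 0, 0, -35, 3.5], [0, 0.05, 0, 0, 0, -35, 3.5]]]'

```text
t: 16.72
tcp_pos: [0.4694, 0.1146, 0.1235]
tool_rot: [0.975, 0.22, 0.001, 0.0]
force: [-0.6, -2.2, 6.4]
finger_gap: 0.461
gripper_force: 25.5
```

Emit:
carry_out --targets '[[[0, 0, 0, 0, 0, -3, 3.5], [0, 0, 0, 0, 0, -8, 3.5], [0, 0, 0, 0, 0, -13, 3.5], [0, 0, 0, 0, 0, -18, 3.5], [0, 0, 0, 0, 0, -23, 3.5], [0, 0, 0, 0, 0, -28, 3.5], [0, 0, 0, 0, 0, -33, 3.5], [0, 0, 0, 0, 0, -38, 3.5], [0, 0, 0, 0, 0, -42, 3.5], [0, 0, 0, 0, 0, -45, 3.5], [0, 0, 0, 0, 0, -45, 3.5], [0, 0, 0, 0, 0, -45, 3.5]]]'

```text
t: 17.72
tcp_pos: [0.4691, 0.1148, 0.1235]
tool_rot: [0.817, 0.577, 0.0, 0.0]
force: [-1.7, -0.1, 7.1]
finger_gap: 0.458
gripper_force: 25.6
```

Emit:
carry_out --targets '[[[0, 0, 0, 0, 0, -4, 3.5], [0, 0, 0, 0, 0, -9, 3.5], [0, 0, 0, 0, 0, -15, 3.5], [0, 0, 0, 0, 0, -21, 3.5], [0, 0, 0, 0, 0, -27, 3.5], [0, 0, 0, 0, 0, -33, 3.5], [0, 0, 0, 0, 0, -39, 3.5], [0, 0, 0, 0, 0, -44, 3.5], [0, 0, 0, 0, 0, -48, 3.5], [0, 0, 0, 0, 0, -50, 3.5], [0, 0, 0, 0, 0, -50, 3.5], [0, 0, 0, 0, 0, -50, 3.5]]]'

```text
t: 18.72
tcp_pos: [0.4686, 0.1148, 0.1234]
tool_rot: [0.497, 0.868, -0.0, 0.0]
force: [-2.3, -0.9, 8.5]
finger_gap: 0.46
gripper_force: 25.7
```

Emit:
carry_out --targets '[[[0, 0, 0, 0, 0, 0, 8.5], [0, 0, 0, 0, 0, 0, 8.5], [0, 0, 0, 0, 0, 0, 8.5], [0, 0, 0, 0, 0, 0, 8.5], [0, 0, 0, 0, 0, 0, 8.5], [0, 0, -3, 0, 0, 0, 8.5], [0, 0, -7, 0, 0, 0, 8.5], [0, 0, -11, 0, 0, 0, 8.5], [0, 0, -12.8, 0, 0, 0, 8.5], [0, 0, -12.8, 0, 0, 0, 8.5], [0, 0, -12.8, 0, 0, 0, 8.5], [0, 0, -12.8, 0, 0, 0, 8.5]]]'

```text
t: 19.72
tcp_pos: [0.4681, 0.1149, 0.2494]
tool_rot: [0.497, 0.868, -0.001, -0.001]
force: [-0.0, 0.6, -0.3]
finger_gap: 0.995
gripper_force: 0.0
```

```bash
python3 - <<'E'
from h import *
i=cams.camera_info('wrist');im=cams.snapshot('wrist')[:,:,::-1];cv2.imwrite('pics/w5.png',im)
np.savez('w5.npz',**i);m=manip.sense();print(m['tcp_pos'],R.from_quat(m['tool_rot']).as_matrix()[:2,:2])
c=np.array([.4685,.1152])
# rectified plan view of the collar plane z=.093, 6 px/mm, u=-y v=-x about axis; and plate view z=.055 round the pin
def rect(z,c,half,s):
    n=int(2*half*s);g=(np.arange(n)-n/2)/s/1e3;mp=np.array([[proj(i,[c[0]-a,c[1]-b,z]) for b in g] for a in g],np.float32)
    return cv2.remap(im,mp[...,0],mp[...,1],cv2.INTER_CUBIC)
a=rect(.0935,c,50,5);b=rect(.055,[.5914,.0946],50,3)
cv2.imwrite('pics/w5c.png',np.hstack([a,cv2.copyMakeBorder(b,0,200,0,0,0)]));cv2.imwrite('pics/w5a.png',a)
t=cams.snapshot('top')[:,:,::-1];cv2.imwrite('pics/top5.png',t)
E
```

```text
[0.46788329 0.1148558  0.24893945] [[-0.50600569  0.86252377]
 [ 0.86252857  0.50600836]]
```

View pics/w5c.png

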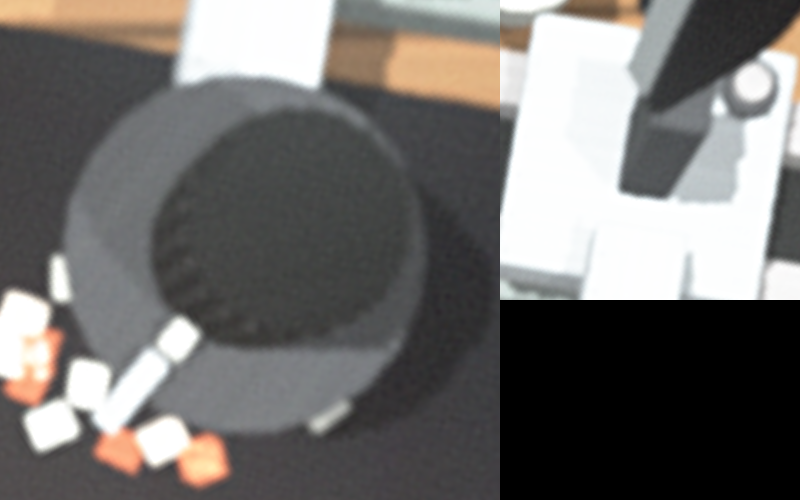

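The plan view shows the pointer (180,340) almost in line with the index block, (160,358) to (105,422). The carriage and pin look unchanged. I'll measure the residual numerically.

```bash
python3 - <<'E'
import cv2,numpy as np
a=cv2.imread('pics/w5a.png').astype(int);g=a.min(2)
def rot(p):return p
ang=None
# points along strip perpendicular profile: strip axis from (105,422) to (190,330)
p0=np.array([105.,422]);p1=np.array([192.,327]);d=(p1-p0)/np.linalg.norm(p1-p0);n=np.array([-d[1],d[0]])
L=np.linalg.norm(p1-p0);t=np.arange(0,L,2.);w=np.arange(-22,22.5,.5)
P=p0+t[:,None,None]*d+w[None,:,None]*n
S=cv2.remap(g.astype(np.float32),P[...,0].astype(np.float32),P[...,1].astype(np.float32),1)
for k in range(0,len(t),2):
    r=S[k];m=r>140;print(round(t[k]),int(r.max()),np.round([w[m].mean(),w[m].min(),w[m].max()],1) if m.any() else '')
print('n',n,'d',d)
E
```

```text
0 255 [ -1.2 -22.   19.5]
4 255 [ -1.5 -22.   19. ]
8 255 [ -2.5 -22.   17. ]
12 255 [ -2.5 -22.   17. ]
16 255 [ -3. -22.  16.]
20 255 [ -3. -22.  16.]
24 255 [ -3. -22.  16.]
28 255 [ -3.2 -22.   15.5]
32 255 [ -3.5 -22.   15. ]
36 255 [ -2. -19.  15.]
40 255 [ -2.5 -20.   15. ]
44 255 [ -2.8 -20.5  15. ]
48 255 [ -3. -21.  15.]
52 255 [ -2.8 -21.   15.5]
56 255 [ -2.5 -21.   16. ]
60 255 [ -2.8 -21.   15.5]
64 255 [ -3.2 -21.   14.5]
68 255 [ -3.2 -21.5  15. ]
72 255 [ -3.2 -21.5  15. ]
76 255 [ -3.8 -22.   14.5]
80 255 [ -4.2 -22.   13.5]
84 238 [ -5.2 -22.   11.5]
88 214 [ -4.  -19.5  11.5]
92 234 [ -1.5 -18.5  15.5]
96 255 [ -1.5 -19.5  16.5]
100 255 [ -1.8 -20.5  17. ]
104 255 [ -2. -21.  17.]
108 255 [ -2.2 -21.   16.5]
112 255 [ -2.8 -21.   15.5]
116 255 [ -3.2 -21.5  15. ]
120 255 [ -3.5 -21.   14. ]
124 255 [ -3.5 -20.5  13.5]
128 224 [ -3.  -17.5  11.5]
n [0.73747629 0.67537302] d [ 0.67537302 -0.73747629]
```

It reads about 1° past alignment, within the measurement error. I'll take a second view from another wrist angle and check the rest of the bench in the top view.

Emit:
carry_out --targets '[[[0, 0, 0, 0, 0, 6, 8.5], [0, 0, 0, 0, 0, 12, 8.5], [0, 0, 0, 0, 0, 18, 8.5], [0, 0, 0, 0, 0, 24, 8.5], [0, 0, 0, 0, 0, 30, 8.5], [0, 0, 0, 0, 0, 36, 8.5], [0, 0, 0, 0, 0, 42, 8.5], [0, 0, 0, 0, 0, 48, 8.5], [0, 0, 0, 0, 0, 54, 8.5], [0, 0, 0, 0, 0, 60, 8.5], [0, 0, 0, 0, 0, 60, 8.5], [0, 0, 0, 0, 0, 60, 8.5]]]'

```text
t: 20.82
tcp_pos: [0.4684, 0.1148, 0.2491]
tool_rot: [0.864, 0.504, -0.001, -0.001]
force: [0.2, 0.5, -0.5]
finger_gap: 0.994
gripper_force: 0.0
```

```bash
cat > m.py <<'E'
from h import *
def meas(i,im,c=(.4685,.1152)):
    """polar map about axis on z=.0935: angle centre of white per radius"""
    A=np.radians(np.arange(115,165,.5))
    for r in range(22,46,2):
        px=np.array([[proj(i,[c[0]+r/1e3*np.cos(a),c[1]+r/1e3*np.sin(a),.0938 if r<27 else .093]) for a in A]],np.float32)
        v=cv2.remap(np.ascontiguousarray(im).min(2).astype(np.float32),px[...,0],px[...,1],1)[0]
        k=np.argmax(np.convolve(v,np.ones(9),'same'));m=(v>120);lo=hi=k
        while lo>0 and m[lo-1]:lo-=1
        while hi<len(m)-1 and m[hi+1]:hi+=1
        print(r,int(v[k]),np.degrees(A[lo]).round(1),np.degrees(A[hi]).round(1),'mid',np.degrees((A[lo]+A[hi])/2).round(2))
E
python3 - <<'E'
from m import *
i=cams.camera_info('wrist');im=cams.snapshot('wrist')[:,:,::-1];cv2.imwrite('pics/w6.png',im)
np.savez('w6.npz',**i)
print('w5');meas(dict(np.load('w5.npz')),cv2.imread('pics/w5.png'));print('w6');meas(i,im)
print('w4');meas(dict(np.load('w4.npz')),cv2.imread('pics/w4.png'))
a=cv2.imread('pics/top0.png').astype(int);b=cv2.imread('pics/top5.png').astype(int)
d=(abs(a-b).max(2)>45).astype(np.uint8);n,_,st,_=cv2.connectedComponentsWithStats(d)
print(st[1:][st[1:,4]>12])
E
```

```text
w5
22 255 129.5 151.0 mid 140.25
24 255 130.5 151.0 mid 140.75
26 249 131.5 150.5 mid 141.0
28 234 115.0 147.5 mid 131.25
30 254 131.5 147.5 mid 139.5
32 254 132.5 147.5 mid 140.0
34 254 132.5 164.5 mid 148.5
36 254 133.0 146.0 mid 139.5
38 254 124.5 145.0 mid 134.75
40 255 122.0 145.0 mid 133.5
42 255 121.5 144.5 mid 133.0
44 255 123.5 145.0 mid 134.25
w6
22 255 130.0 151.5 mid 140.75
24 254 131.0 150.5 mid 140.75
26 245 132.0 150.0 mid 141.0
28 220 132.5 148.0 mid 140.25
30 252 132.0 147.0 mid 139.5
32 250 132.5 147.0 mid 139.75
34 250 133.0 147.0 mid 140.0
36 251 133.0 145.5 mid 139.25
38 251 134.5 145.0 mid 139.75
40 251 134.5 145.0 mid 139.75
42 251 135.0 144.5 mid 139.75
44 253 135.0 144.5 mid 139.75
w4
22 54 162.5 162.5 mid 162.5
24 54 130.5 130.5 mid 130.5
26 59 117.0 117.0 mid 117.0
28 92 117.0 117.0 mid 117.0
30 107 117.0 117.0 mid 117.0
32 227 133.5 145.0 mid 139.25
34 248 133.5 146.0 mid 139.75
36 247 134.5 145.5 mid 140.0
38 247 134.5 145.0 mid 139.75
40 246 135.0 145.0 mid 140.0
42 247 135.5 144.5 mid 140.0
44 249 135.5 144.5 mid 140.0
[[  241   197    27     7    59]
 [  237   202    64    32   815]
 [  290   209     7     5    20]
 [  241   225    24    21   235]
 [  272   231    13    18   185]
 [  214   234     6     7    23]
 [  219   238     5     7    24]
 [  297   241    86    73  3235]
 [  121   244   138   176 10393]
 [  246   251    15    12    81]
 [  268   250     7     3    18]
 [  263   252     5    11    30]
 [  264   265     6     7    27]
 [  276   315   133    55  3937]
 [  234   354    39    29   629]
 [    0   358    73    58  1948]
 [  329   369    29    14   230]
 [  350   383    18    32   326]
 [  245   386     5    13    29]
 [   25   393     8     9    32]
 [  303   404    13    16   135]
 [    4   409    35    11   216]
 [  281   412    18     8    55]
 [  318   418    20     2    37]]
```

Two views give a pointer angle of about 140.8° and an index angle of about 139.8°. That is ~1° (under 0.5 mm at the tip), so it is lined up. The arm is clear of everything, so I'm handing in.

```bash
python3 -c "
from station import sign_off
print(sign_off())"
```

```text
the job is handed in; nothing more can be done
None
```

The job is handed in at about 21 s of the 58 s limit: the camera is latched in the notch (seen from the pull-in force and the lowered pin head). The focus pointer is within about 1° of the index block, and nothing else on the bench was touched.

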